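# Plug in the sign relay and hold the loupe over it

### The arm

A 7-joint arm with a two-finger parallel gripper is mounted at the origin on the work surface. World frame = base frame: x ahead of the robot, y to its left, z up, the work surface at z = 0. Lengths are in m, angles in rad, forces in N, time in s.
With the tool pointing down it reaches from about 0.425 to 0.925 m from the base axis. Payload 6.8 kg.
Tool frame: the origin (TCP) lies at the very end of the fingers, on their centre line; the grasp point (between the pads) lies 19 mm behind it; z points along the fingers, y is the line along which they close (so a half turn about z gives the same grasp; the last joint's range is limited). The gripper opens to 85 mm and grips with 20 to 120 N. Pads are 22 mm wide; open, the fingers measure 114 mm over their backs; the gripper's body (76 mm by 85 mm) begins 54 mm behind the grasp point. The pads swing forward as they close: fully open they stand 13 mm farther back than shut.
Start: joints at [1.005, 0.477, 0.022, 1.555, -0.011, 1.109, -0.083], TCP at [0.298, -0.606, 0.231] pointing down, gripper open.
Joint ranges: [-2.96, 2.96], [-0.34, 2.1], [-1.41, 1.46], [0.24, 2.44], [-1.37, 4.51], [0.17, 1.92], [-2.96, 2.96]. Speed limits (rad/s): [2.39, 2.39, 3.14, 3.14, 3.14, 3.14, 3.14].

### API

Orientations are given as a unit quaternion [w, x, y, z].
In Python, from station import get_obs, read_camera, hand_in gives the robot as it stands.
- The arm moves only by the tool arm_command, never from a script. Its argument "commands" is one flat list of numbers, 7 for each row, row after row: the shift along the tool's x, y, z in m, then the turn, a rotation vector about the tool's x, y, z in degrees, then the opening, from 0 (shut) to 1 (fully open). In form: [tx, ty, tz, rx, ry, rz, fingers, tx, ty, tz, rx, ry, rz, fingers, ...]. A call has 1 to 8 rows; each row is the pose to reach, as a shift and turn from the pose commanded when the call began, along the tool's axes at that moment; what a row does not reach only later rows make up. A row lasts 1/10 s, in which the tool goes at most 50 mm and 8.59 degrees, less where a joint would pass 70% of its speed; a pose out of reach is approached as far as the arm can. A call with a gripper value outside its range is refused whole. The fingers move at their own pace and stop on an object; "force" is the grip in N (left out, the last holds). Time passes only in rows, so rows that repeat a pose let the fingers close. It gives the time, the measured TCP pose, the force, the opening and the grip force at its end, in the units of the state.
- get_obs(): the state, without advancing time (a new reading comes with each control period).
- read_camera(name): name is "scene" or "top" or "wrist"; returns a dict with "img" (400x640x3 uint8, red, green, blue), "camera_matrix" (3x3 intrinsics, pixels), "pose" (4x4, takes a point from camera to world coordinates). Camera axes: x right, y down, z forward; pixel columns grow to the right and rows downward; lengths in m; the calibration is good to about 2 mm. A picture is of the moment at which its call begins. There is no depth.
- hand_in(): hands the job in; it is judged then, once.
The state is a dict: "t": time; "q": joint angles; "joint_vel": joint speeds; "joint_torque": joint torques, N m; "eef_pos": TCP position; "tool_rot": TCP orientation; "contact_force": force on the tool from outside, world axes, zero at the start; "torque": the same for the moment, N m; "gripper_width": opening from 0.0 (shut) to 1.0 (fully open); "grasp_force": force on a finger pad.
Only numpy, scipy, OpenCV 4.12 (cv2) and the standard library are available. Lean on these libraries where they do the work, as an engineer would, in place of code of your own. Each camera call takes 0.05 s, during which the arm holds its last target. There are 200 camera calls.

### The job

Plug the clear-covered relay fully home into the empty socket on the plywood test board, its orange test button beside the socket's orange clip. Then pick up the loupe by its handle and hold it level above the relay, lens centred over the relay's cover and at the height of the white line on the red cursor on the upright rule, and finish the job while still holding it there, steady, so the contacts can be inspected. The loupe must not touch the relay or the test board, the cursor must stay where it is set, and the blue timer relay, the tape roll and the wire stripper stay where they lie.

Things in the scene. Friction and masses are not known exactly. Their poses are not given: they have to be found in the camera images.
- relay: Loose plug-in relay, clear cover on a black base, 60 g, standing on its plug foot. Origin: centre of the foot's underside, z up. Foot 24 (x) x 18 (y) mm, 10 mm high, lowest 3 mm narrowed to 21 x 15. Case above it 32 (x) x 28 (y) mm, z = 10 to 46 mm, x from -12 to +20 mm. Orange test button on top at its -x end. Grip it across its 28 mm sides (y).
- relay_top (a point): Centre of the top of the clear relay's cover, 46 mm above the foot's underside: the point to be inspected.
- relay_button (a point): Top of the relay's orange test button, 11 mm to the relay's -x side of relay_top.
- socket (a point): Centre of the socket's hole, level with its flat seat, 52 mm above the bench; axes as the board's. Hole 25.6 (x) x 19.6 (y) mm, 2 mm chamfer, 12.5 mm deep. Home: foot 10 mm deep, case on the seat, relay x along socket x. Seat 52 (x) x 36 (y) mm; orange clip on its -x end, inner face 15.5 mm from the hole's centre, 15 mm high, stops a relay turned end for end.
- board: Fixed plywood test board, 150 (x) x 240 (y) x 18 mm, origin under its centre, z up. Carries the black socket (hole at x 0, y -25 mm), low terminals at y -64 to -96 mm up to 45 mm high, a green lamp at (-45, 85) mm up to 34 mm high, and at (40, 90) mm an upright steel rule 19 mm wide (y), 2 mm thick, top 168 mm above the bench, in a 30 x 36 mm wooden block.
- focus_mark (a point): Centre of the red cursor (12 x 27 x 12 mm) clamped on the upright rule; a white line runs round it at this height, the loupe's focal height, set 133 to 161 mm above the bench. A push of more than about 4 N shifts it.
- loupe: Loose loupe, 100 g, lying flat on the bench. Origin: under the lens centre, level with the handle's underside, z up. Lens in a dark rim 59 mm across, z = 4 to 14 mm; handle to -x: steel neck, then dark wood 16 mm wide (y), 18 mm high (z = 0 to 18), x from -42 to -142 mm. Balances near x = -65 mm.
- lens (a point): Centre of the loupe's lens, 9 mm above the loupe's underside; its axes are the loupe's.
- handle (a point): Middle of the loupe's handle where it is best gripped, 85 mm from the lens centre; grip across its 16 mm width (loupe y).
- timer: Blue timer relay with a white dial on top, same shape and size as the clear relay: leave alone. Origin under its foot.
- tape: Black roll of tape lying flat, 66 mm across, 19 mm high, origin under its centre: leave alone.
- stripper: Wire stripper with blue handles lying on the bench, about 175 mm long, 14 mm high, jaws to its +x, origin under its pivot: leave alone.
Not all that is in view belongs to the job. There is more than one size of the loupe; the one meant has the size given above.

How it is judged:
By the outcome, as a careful person would: the job done as asked, in the order asked, and still so for the second after the job is handed in, while the arm keeps its last pose, push and grip.
It also fails if it takes over 51 s, if anything falls off the work surface, if the arm or the gripper's body presses on something with over 40 N, if the wrist force passes 120 N, or if a joint passes its speed limit or range.

## Working session

There is one attempt and no reset: what is moved stays moved. The work goes in short steps, Python scripts to look and compute and a tool call to move; the robot and the scene stay as the last step left them, time stands still between calls to the robot, and variables do not carry over. Pictures are saved under pics/ and viewed, at most 10 in all, crops included, and the job is handed in when it is done.

Besides the shell and the picture viewer there is one more tool, called after "Emit:" as name(argument=value, ...) on one line, values as JSON. arm_command: Moves the arm, as the interface text tells. Its arguments: {"type":"object","properties":{"commands":{"type":"array","items":{"type":"number"}},"force":{"type":"number"}},"required":["commands"]}

```bash
mkdir -p pics; ls; cat > h.py <<'E'
import numpy as np, cv2
from station import get_obs, read_camera
from scipy.spatial.transform import Rotation as R
def rot(o): q=o['tool_rot']; return R.from_quat([q[1],q[2],q[3],q[0]])
def ray(c,u,v,z):
    K,P=np.array(c['camera_matrix']),np.array(c['pose'])
    d=P[:3,:3]@np.linalg.inv(K)@np.array([u,v,1.]); o=P[:3,3]
    return o+d*(z-o[2])/d[2]
def proj(c,p):
    K,P=np.array(c['camera_matrix']),np.array(c['pose'])
    q=K@(P[:3,:3].T@(np.asarray(p)-P[:3,3])); return q[:2]/q[2]
def save(n,img): cv2.imwrite(f'pics/{n}.png',img[:,:,::-1])
def snap(name,n):
    import pickle
    c=read_camera(name); pickle.dump(c,open(f'{n}.pkl','wb')); return c
def load(n):
    import pickle
    return pickle.load(open(f'{n}.pkl','rb'))
E
python3 - <<'E'
from h import *
print(get_obs())
for n in('top','scene'):
    c=snap(n,n); save(n,c['img']); print(n,c['camera_matrix'],c['pose'])
E
```

```text
pics
{'t': 0.0, 'q': array([ 1.00493518,  0.47779082,  0.02236346,  1.55643935, -0.01153549,
        1.10927223, -0.08308638]), 'joint_vel': array([ 0.00059105,  0.00024653, -0.00124217, -0.00067661, -0.00017228,
       -0.00110025, -0.00047076]), 'joint_torque': array([-4.19203425e-04, -5.96447539e+01,  1.60771843e+00, -2.81199914e+01,
        1.24758517e-02,  9.35713586e-03, -5.59122395e-05]), 'eef_pos': array([ 0.29803893, -0.60499513,  0.23033748]), 'tool_rot': array([-8.53292497e-04,  9.73920781e-01,  2.26886579e-01, -2.55788132e-04]), 'contact_force': array([ 0.03629681,  1.05339473, -0.41198754]), 'torque': array([-0.00672077, -0.03247629,  0.00837284]), 'grasp_force': 0.0, 'gripper_width': 0.998581570066518}
top [[404.76949609   0.         317.44794721]
 [  0.         404.76949609 200.44035041]
 [  0.           0.           1.        ]] [[-0.01335974 -0.99626223  0.08534096  0.40943667]
 [-0.99989045  0.01385462  0.00520914 -0.0073971 ]
 [-0.00637204 -0.08526202 -0.99633819  1.21628364]
 [ 0.          0.          0.          1.        ]]
scene [[400.34213168   0.         323.65255923]
 [  0.         400.34213168 204.49951557]
 [  0.           0.           1.        ]] [[-0.45462273  0.74736577 -0.48452303  0.96301988]
 [ 0.89068171  0.38020881 -0.24925358  0.23020388]
 [-0.00206367 -0.54487215 -0.8385166   0.89782569]
 [ 0.          0.          0.          1.        ]]
```

View pics/top.png

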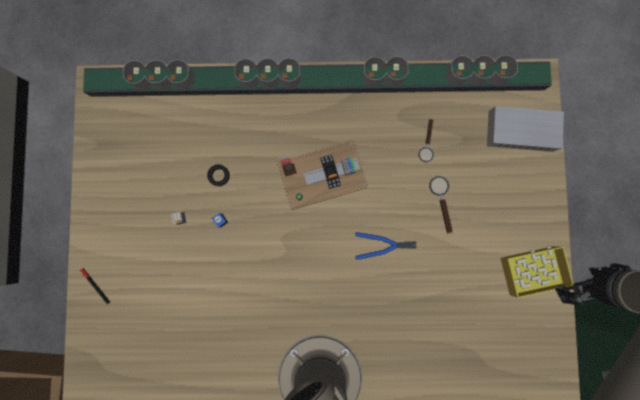

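View pics/scene.png

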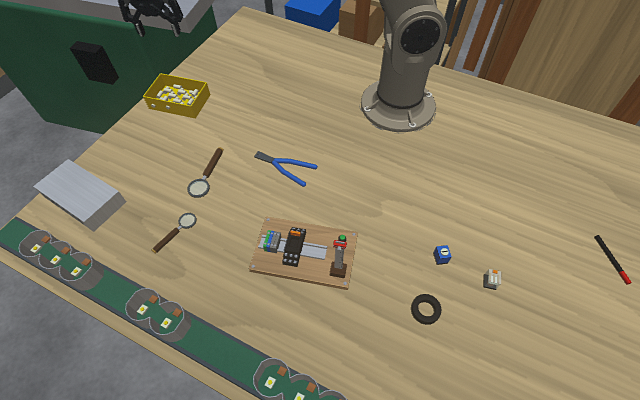

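The top view shows the clear relay at about (178,217), the blue timer at (220,220), the tape at (218,175) and the stripper at (385,245). The board is at (323,175), with its socket at about (330,170), the cursor and rule block at (288,168), and the lamp at (299,196). There are two loupes: lens (439,186) with a rim about 20 px (≈59 mm), and lens (426,154) with a rim about 15 px (≈45 mm). The first fits. I'll confirm it in one enlarged crop.

```bash
python3 - <<'E'
from h import *
t=load('top')['img'];s=load('scene')['img']
r=lambda im,u0,u1,v0,v1,k:cv2.resize(im[v0:v1,u0:u1],None,fx=k,fy=k,interpolation=cv2.INTER_CUBIC)
C=np.zeros((600,800,3),np.uint8)
def put(a,x,y): C[y:y+a.shape[0],x:x+a.shape[1]]=a
put(r(t,275,375,135,213,4),0,0)      # 400x312
put(r(s,245,365,212,292,4)[:312,:400],400,0)
put(r(t,410,460,112,240,2),0,312)   
put(r(t,165,235,195,235,4),110,320) # 280x160
put(r(s,425,515,235,295,4),400,320) # 360x240
save('crop1',C)
c=load('top')
for n,u,v,z in [('relay',178,217,.046),('timer',220,220,.046),('loupe',439,186,.009),('small',426,154,.009),('hend',449,232,.009),('board',323,175,.018),('socket',330,170,.052),('tape',218,175,.019)]: print(n,ray(c,u,v,z).round(3))
E
```

```text
relay [0.467 0.403 0.046]
timer [0.457 0.282 0.046]
loupe [ 0.551 -0.366  0.009]
small [ 0.649 -0.331  0.009]
hend [ 0.413 -0.39   0.009]
board [ 0.588 -0.019  0.018]
socket [ 0.597 -0.039  0.052]
tape [0.592 0.295 0.019]
```

View pics/crop1.png

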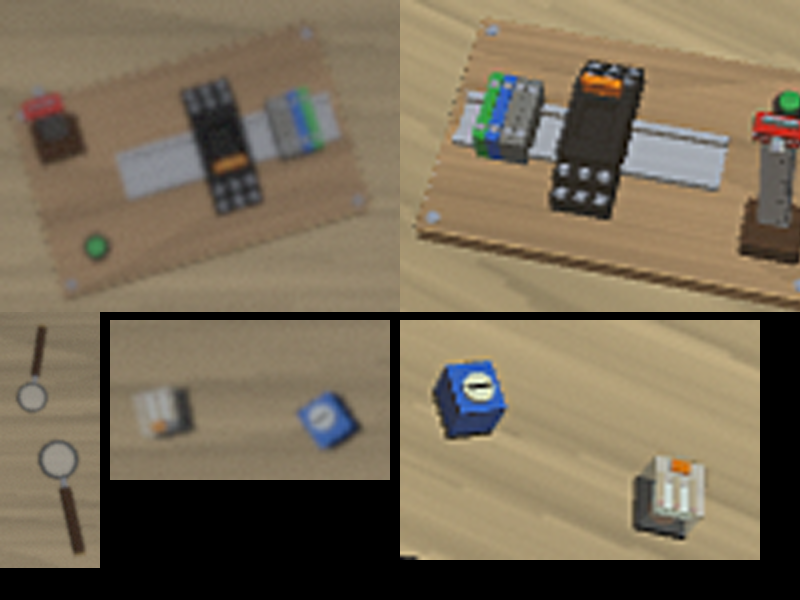

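The rim size and the lens-to-handle-end distance (140 mm) confirm that the loupe at top (439,186) is the one meant. The crop shows the socket's clip on the robot side, and the clear relay's orange button also on the robot side. Next I'll move over the board for a close look.

```bash
cat >> h.py <<'E'
def Rd(yaw):
    c,s=np.cos(np.radians(yaw)),np.sin(np.radians(yaw)); return R.from_matrix(np.array([[c,s,0],[s,-c,0],[0,0,-1.]]))
def go(p,yaw,Rt=None):
    o=get_obs(); r=rot(o); Rt=Rt or Rd(yaw)
    print('t',round(o['t'],2),'shift',(r.inv().apply(np.array(p)-o['eef_pos'])).round(4),'turn',np.degrees((r.inv()*Rt).as_rotvec()).round(2))
E
python3 - <<'E'
from h import *
go((.52,-.06,.30),15)
c=load('top')
P={k:ray(c,275+u/4,135+v/4,.018)[:2] for k,u,v in [('a',306,33),('b',360,200),('c',72,287),('d',38,90)]}
for k in P: print(k,P[k].round(3))
y=P['d']+P['c']-P['a']-P['b']; x=P['a']+P['d']-P['b']-P['c']
print(np.degrees(np.arctan2(y[1],y[0]))-90,np.degrees(np.arctan2(x[1],x[0])), sum(P.values())/4)
w=read_camera('wrist'); r=rot(get_obs()); 
print(r.inv().apply(w['pose'][:3,3]-get_obs()['eef_pos']), r.as_matrix().T@w['pose'][:3,:3],w['camera_matrix'])
E
```

```text
t 0.1 shift [ 0.4399 -0.3909 -0.069 ] turn [-0.09  0.02 11.23]
a [ 0.683 -0.106]
b [ 0.556 -0.143]
c [0.494 0.072]
d [0.643 0.096]
13.804574061445877 12.666634670146502 [ 0.59411605 -0.02037732]
[ 0.08111219 -0.00078814 -0.14242534] [[ 2.50248878e-04 -9.48276612e-01 -3.17445120e-01]
 [ 9.99999869e-01  9.57863909e-05  5.02187121e-04]
 [-4.45805380e-04 -3.17445204e-01  9.48276512e-01]] [[295.81807024   0.         320.9182921 ]
 [  0.         295.81807024 197.62133977]
 [  0.           0.           1.        ]]
```

Emit:
arm_command(commands=[0.44, -0.39, -0.07, 0, 0, 11, 1, 0.44, -0.39, -0.07, 0, 0, 11, 1, 0.44, -0.39, -0.07, 0, 0, 11, 1, 0.44, -0.39, -0.07, 0, 0, 11, 1, 0.44, -0.39, -0.07, 0, 0, 11, 1, 0.44, -0.39, -0.07, 0, 0, 11, 1, 0.44, -0.39, -0.07, 0, 0, 11, 1, 0.44, -0.39, -0.07, 0, 0, 11, 1])

```text
t: 0.95
eef_pos: [0.4487, -0.2358, 0.2788]
tool_rot: [0.0, 0.991, 0.132, 0.0]
contact_force: [1.5, -0.4, 0.3]
gripper_width: 1.003
grasp_force: 0.0
```

Emit:
arm_command(commands=[0.157, -0.14, -0.025, 0, 0, 0, 1, 0.157, -0.14, -0.025, 0, 0, 0, 1, 0.157, -0.14, -0.025, 0, 0, 0, 1, 0.157, -0.14, -0.025, 0, 0, 0, 1, 0.157, -0.14, -0.025, 0, 0, 0, 1])

```text
t: 1.45
eef_pos: [0.5656, -0.0546, 0.3041]
tool_rot: [-0.001, 0.991, 0.137, 0.001]
contact_force: [-1.1, 0.3, 0.1]
gripper_width: 0.996
grasp_force: 0.0
```

```bash
python3 - <<'E'
from h import *
w=snap('wrist','wb'); save('wb',w['img']); o=get_obs(); print(o['t'],o['eef_pos'],np.abs(o['joint_vel']).max())
go((.40,.40,.2),0)
E
```

```text
1.5 [ 0.56534339 -0.05558043  0.3038362 ] 0.059125025081822796
t 1.5 shift [-0.0363 -0.4831  0.1048] turn [-0.13 -0.1  15.67]
```

View pics/wb.png

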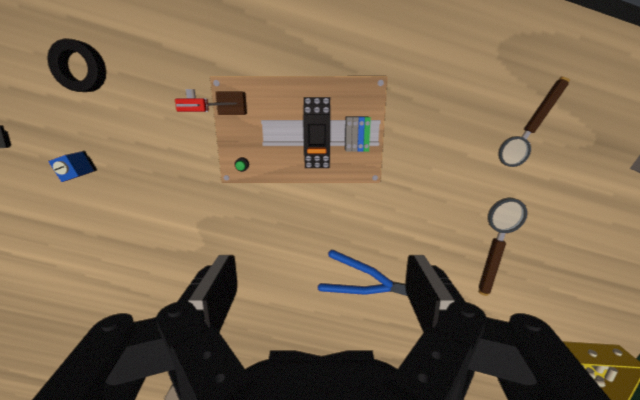

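The wrist view shows the board corners at about (211,77), (386,76), (382,182) and (221,184). The socket hole is at (317,133), the clip at (317,151) and the cursor at (190,105), and the big loupe's lens is at (508,215). On to the relay.

```bash
python3 - <<'E'
from h import *
from scipy.optimize import least_squares
w=load('wb')
px=np.array([(211,77),(386,76),(382,182),(221,184)],float); L=np.array([(75,120),(75,-120),(-75,-120),(-75,120)])/1e3
def W(q,l,z): c,s=np.cos(q[2]),np.sin(q[2]); return np.array([q[0]+c*l[0]-s*l[1],q[1]+s*l[0]+c*l[1],z])
f=lambda q:np.concatenate([proj(w,W(q,l,.018))-p for l,p in zip(L,px)])
s=least_squares(f,[.59,-.02,.23]); print(s.x,np.degrees(s.x[2]),s.fun.round(1),'socket',W(s.x,(0,-.025),.052), proj(w,W(s.x,(0,-.025),.052)), ray(w,317,133,.046))
b=W(s.x,(.04,.09),.14)
print('rule base',b,[(z,proj(w,[b[0],b[1],z]).round(1)) for z in(.02,.13,.15,.168)])
go((.467,.403,.2),0)
E
```

```text
[ 0.59148751 -0.01521855  0.2825544 ] 16.18917433288157 [-1.8 -0.1  1.6 -0.7 -0.7  1.1  0.8  0.2] socket [ 0.59845775 -0.03922721  0.052     ] [317.20001863 135.48916213] [ 0.6008515  -0.03819968  0.046     ]
rule base [0.6048085  0.08236501 0.14      ] [(0.02, array([233.7, 104. ])), (0.13, array([203.4, 105.5])), (0.15, array([195.4, 105.9])), (0.168, array([187.4, 106.3]))]
t 1.5 shift [ 0.029  -0.4679  0.1049] turn [-0.13 -0.1  15.67]
```

Emit:
arm_command(commands=[0.02, -0.47, 0.02, 0, 0, 15, 1, 0.02, -0.47, 0.02, 0, 0, 15, 1, 0.02, -0.47, 0.02, 0, 0, 15, 1, 0.02, -0.47, 0.02, 0, 0, 15, 1, 0.02, -0.47, 0.02, 0, 0, 15, 1, 0.02, -0.47, 0.02, 0, 0, 15, 1, 0.02, -0.47, 0.06, 0, 0, 15, 1, 0.02, -0.47, 0.1, 0, 0, 15, 1])

```text
t: 2.3
eef_pos: [0.4781, 0.3178, 0.2536]
tool_rot: [-0.001, 1.0, 0.001, 0.002]
contact_force: [0.4, -0.2, 0.0]
gripper_width: 0.995
grasp_force: 0.0
```

```bash
python3 - <<'E'
from h import *
go((.467,.403,.2),0)
E
```

```text
t 2.3 shift [-0.011  -0.0852  0.0537] turn [-0.09 -0.2   0.15]
```

Emit:
arm_command(commands=[-0.009, -0.075, 0.045, 0, 0, 0, 1, -0.009, -0.075, 0.045, 0, 0, 0, 1, -0.009, -0.075, 0.045, 0, 0, 0, 1, -0.009, -0.075, 0.045, 0, 0, 0, 1])

```text
t: 2.7
eef_pos: [0.4683, 0.3901, 0.2064]
tool_rot: [0.001, 1.0, 0.002, -0.001]
contact_force: [1.0, -0.7, 0.3]
gripper_width: 1.005
grasp_force: 0.0
```

```bash
python3 - <<'E'
from h import *
w=snap('wrist','wr'); o=get_obs(); print(o['t'],o['eef_pos'])
save('wr',cv2.resize(w['img'][100:350,200:440],None,fx=2.4,fy=2.4,interpolation=cv2.INTER_CUBIC))
E
```

```text
2.75 [0.46916614 0.38948559 0.20722069]
```

View pics/wr.png

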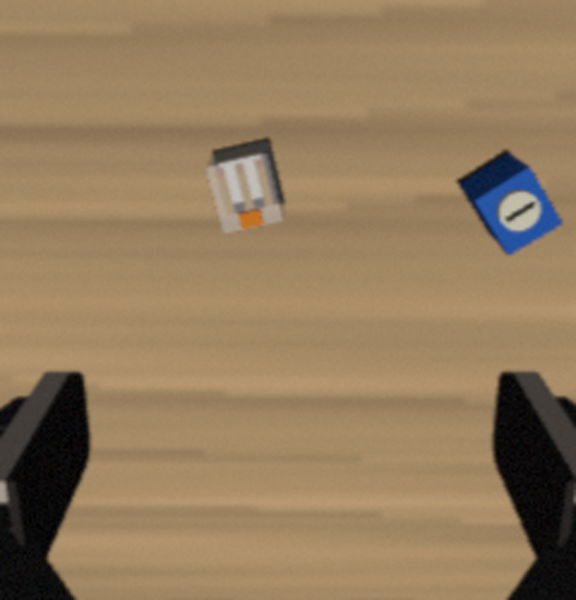

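The crop shows the cover's top with corners at crop px of about (224,233), (284,216), (268,152) and (209,166). The button is at (250,219), on the near end. The timer is clear to the right.

```bash
python3 - <<'E'
from h import *
w=load('wr'); z=.046
q=[ray(w,200+x/2.4,100+y/2.4,z) for x,y in [(224,233),(284,216),(268,152),(209,166)]]
for a in q: print(a.round(4))
print('mean',np.mean(q,0)); 
e=q[1]-q[0]; print('front w',np.linalg.norm(e),'yaw',np.degrees(np.arctan2(e[1],e[0]))+90)
e=(q[2]+q[3]-q[0]-q[1])/2; print('len',np.linalg.norm(e),np.degrees(np.arctan2(e[1],e[0])))
b=ray(w,200+250/2.4,100+219/2.4,.0475); print('button',b)
E
```

```text
[0.4481 0.4197 0.046 ]
[0.4562 0.3927 0.046 ]
[0.4852 0.3997 0.046 ]
[0.4789 0.4255 0.046 ]
mean [0.467117   0.40939592 0.046     ]
front w 0.02815342583459611 yaw 16.69844656584783
len 0.030535116555498457 12.025004246622474
button [0.45524243 0.40783456 0.0475    ]
```

```bash
python3 - <<'E'
from h import *
go((.467,.409,.12),14)
E
```

```text
t 2.75 shift [-0.0021 -0.0197  0.0872] turn [  0.1    0.   -13.88]
```

Emit:
arm_command(commands=[0, -0.018, 0.086, 0, 0, -14, 1, 0, -0.018, 0.086, 0, 0, -14, 1, 0, -0.018, 0.086, 0, 0, -14, 1, 0, -0.018, 0.086, 0, 0, -14, 1])

```text
t: 3.15
eef_pos: [0.4693, 0.4079, 0.1224]
tool_rot: [0.0, 0.993, 0.121, 0.0]
contact_force: [-0.5, -0.0, 0.3]
gripper_width: 1.001
grasp_force: 0.0
```

```bash
python3 - <<'E'
from h import *
w=snap('wrist','wr2'); o=get_obs(); print(o['t'],o['eef_pos'],rot(o).as_euler('xyz',degrees=True))
save('wr2',cv2.resize(w['img'][120:320,220:420],None,fx=3,fy=3,interpolation=cv2.INTER_CUBIC))
E
```

```text
3.2 [0.46985586 0.40885141 0.12365675] [-1.79975558e+02 -1.48493706e-01  1.39754386e+01]
```

View pics/wr2.png

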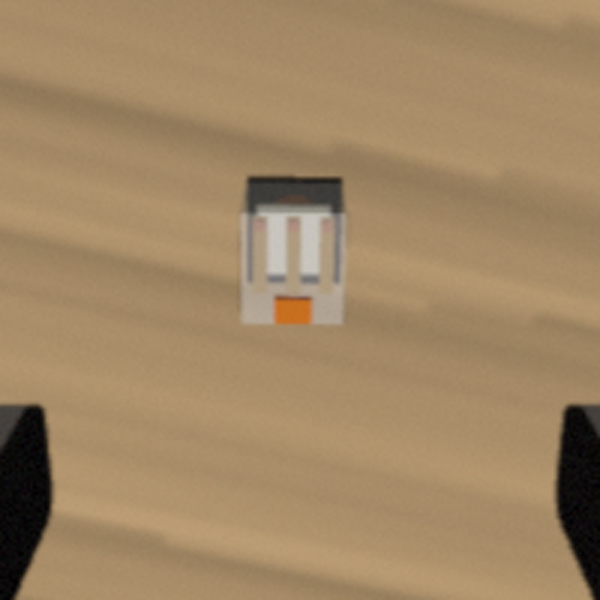

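The relay is square to the gripper at yaw 14°. Its top face runs from crop (241,212) to (344,323), with the button at (293,310).

```bash
python3 - <<'E'
from h import *
w=load('wr2')
q=[ray(w,220+x/3,120+y/3,.046) for x,y in [(241,323),(344,323),(344,212),(241,212)]]
m=np.mean(q,0); print(m, np.linalg.norm(q[1]-q[0]),np.linalg.norm(q[2]-q[1]),np.degrees(np.arctan2(*(q[1]-q[0])[1::-1]))+90)
o=get_obs(); print(rot(o).inv().apply(m-o['eef_pos']))
go((m[0],m[1],.018),14)
E
```

```text
[0.46645752 0.41036193 0.046     ] 0.027741723944946593 0.03128308701865072 13.936728061672042
[-0.00313421 -0.0022534   0.07764986]
t 3.2 shift [-0.0032 -0.0022  0.1056] turn [-0.02 -0.15 -0.02]
```

Emit:
arm_command(commands=[-0.003, -0.002, 0.107, 0, 0, 0, 1, -0.003, -0.002, 0.107, 0, 0, 0, 1, -0.003, -0.002, 0.107, 0, 0, 0, 0.4, -0.003, -0.002, 0.107, 0, 0, 0, 0.2, -0.003, -0.002, 0.107, 0, 0, 0, 0.1, -0.003, -0.002, 0.107, 0, 0, 0, 0.1, -0.003, -0.002, 0.107, 0, 0, 0, 0.1, -0.003, -0.002, 0.107, 0, 0, 0, 0.1], force=40)

```text
t: 4.0
eef_pos: [0.4665, 0.4123, 0.0177]
tool_rot: [-0.001, 0.992, 0.124, 0.002]
contact_force: [-0.0, -1.0, 6.2]
gripper_width: 0.323
grasp_force: 39.5
```

Emit:
arm_command(commands=[0, 0, 0, 0, 0, 0, 0.1, 0, 0, 0, 0, 0, 0, 0.1, 0, 0, 0, 0, 0, 0, 0.1])

```text
t: 4.3
eef_pos: [0.4665, 0.4123, 0.0177]
tool_rot: [-0.001, 0.992, 0.124, 0.002]
contact_force: [0.3, -1.4, 6.5]
gripper_width: 0.321
grasp_force: 39.5
```

Emit:
arm_command(commands=[0, 0, -0.05, 0, 0, 0, 0.1, 0, 0, -0.1, 0, 0, 0, 0.1, 0, 0, -0.15, 0, 0, 0, 0.1, 0, 0, -0.2, 0, 0, 0, 0.1, 0, 0, -0.23, 0, 0, 0, 0.1, 0, 0, -0.23, 0, 0, 0, 0.1])

```text
t: 4.9
eef_pos: [0.4666, 0.4134, 0.2523]
tool_rot: [-0.004, 0.992, 0.124, 0.005]
contact_force: [-0.2, 0.8, -0.1]
gripper_width: 0.319
grasp_force: 39.9
```

```bash
python3 - <<'E'
from h import *
print(get_obs()['eef_pos'],get_obs()['gripper_width']);go((.5265,-.06,.25),16)
E
```

```text
[0.46661265 0.41338427 0.25231773] 0.31882003945440485
t 4.9 shift [-0.0582  0.4736 -0.0011] turn [-0.32 -0.64 -1.79]
```

Emit:
arm_command(commands=[-0.058, 0.474, 0, 0, 0, -2, 0.1, -0.058, 0.474, 0, 0, 0, -2, 0.1, -0.058, 0.474, 0, 0, 0, -2, 0.1, -0.058, 0.474, 0, 0, 0, -2, 0.1, -0.058, 0.474, 0, 0, 0, -2, 0.1, -0.058, 0.474, 0, 0, 0, -2, 0.1, -0.058, 0.474, 0, 0, 0, -2, 0.1, -0.058, 0.474, 0, 0, 0, -2, 0.1])

```text
t: 5.7
eef_pos: [0.5148, 0.0118, 0.2451]
tool_rot: [0.0, 0.99, 0.141, 0.001]
contact_force: [0.5, 0.5, -0.8]
gripper_width: 0.316
grasp_force: 39.9
```

Emit:
arm_command(commands=[-0.01, 0.077, 0.05, 0, 0, 0, 0.1, -0.01, 0.077, 0.1, 0, 0, 0, 0.1, -0.01, 0.077, 0.1, 0, 0, 0, 0.1, -0.01, 0.077, 0.1, 0, 0, 0, 0.1, -0.01, 0.077, 0.1, 0, 0, 0, 0.1])

```text
t: 6.2
eef_pos: [0.5271, -0.0621, 0.1452]
tool_rot: [-0.0, 0.99, 0.141, 0.0]
contact_force: [0.4, 1.1, 0.8]
gripper_width: 0.322
grasp_force: 39.9
```

```bash
python3 - <<'E'
from h import *
w=snap('wrist','ws'); o=get_obs(); print(o['t'],o['eef_pos'],rot(o).as_euler('xyz',degrees=True),o['gripper_width'])
save('ws',cv2.resize(w['img'][0:300,120:520],None,fx=2,fy=2,interpolation=cv2.INTER_CUBIC))
E
```

```text
6.25 [ 0.52805988 -0.06143591  0.14610254] [ 1.79996681e+02 -1.36264059e-01  1.63015467e+01] 0.31926194635132504
```

View pics/ws.png

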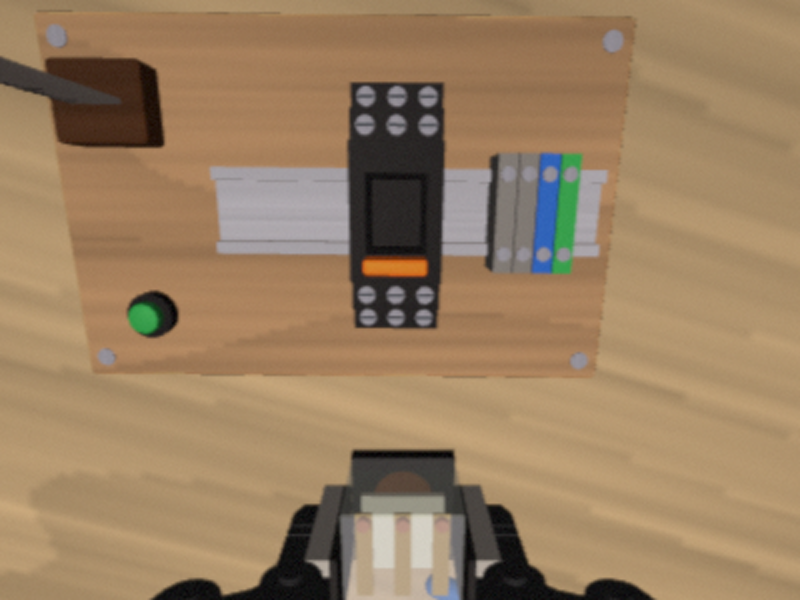

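The crop shows the socket hole's outer chamfer at x 364–427, y 173–250. The clip is at y 258–276, and the relay's lower front edge runs from (352,452) to (454,452).

```bash
python3 - <<'E'
from h import *
w=load('ws'); o=get_obs(); r=rot(o)
px=lambda x,y,z: ray(w,120+x/2,y/2,z)
q=[px(x,y,.052) for x,y in [(364,250),(427,250),(427,174),(364,174)]]; h=np.mean(q,0)
print('hole',h,np.linalg.norm(q[1]-q[0]),np.linalg.norm(q[2]-q[1]))
c=np.array([px(x,y,.018) for x,y in [(38,11),(633,17),(597,376),(93,373)]]); print(c.round(4))
d=(c[0]+c[3]-c[1]-c[2]); e=c[0]+c[1]-c[2]-c[3]
print('yaw',np.degrees(np.arctan2(d[1],d[0]))-90,np.degrees(np.arctan2(e[1],e[0])),'ctr',c.mean(0),np.linalg.norm(d)/2,np.linalg.norm(e)/2)
yw=np.radians(16.3); print('socket from ctr',c.mean(0)+.025*np.array([np.sin(yw),-np.cos(yw),0]))
a=px(362,276,.067);b=px(429,276,.067); print('clip edge yaw',np.degrees(np.arctan2(*(b-a)[1::-1]))+90)
fz=o['eef_pos'][2]-.0077
f=[r.inv().apply(px(x,452,fz)-o['eef_pos']) for x in(352,454)]; print('front edge in tool',f)
E
```

```text
hole [ 0.59878887 -0.03816383  0.052     ] 0.024461090494584538 0.0276587023305335
[[ 0.6316  0.1186  0.018 ]
 [ 0.6955 -0.1079  0.018 ]
 [ 0.5534 -0.1506  0.018 ]
 [ 0.4878  0.0797  0.018 ]]
yaw 15.823660374014793 15.930009809047556 ctr [ 0.59208084 -0.01502752  0.018     ] 0.23736294062382746 0.14860516094080176
socket from ctr [ 0.59909751 -0.03902265  0.018     ]
clip edge yaw 16.252276621505487
front edge in tool [array([ 0.01355038, -0.01381532,  0.00773145]), array([0.01352754, 0.01423177, 0.00773302])]
```

```bash
python3 - <<'E'
from h import *
w=load('ws'); o=get_obs(); r=rot(o)
for y in(495,505,513): print(y,r.inv().apply(ray(w,120+404/2,y/2,o['eef_pos'][2]+.0283)-o['eef_pos']))
go((.6043,-.037,.1),16)
E
```

```text
495 [ 0.01960043  0.00036407 -0.02825344]
505 [ 0.0171941   0.00036475 -0.02825917]
513 [ 0.01524807  0.0003653  -0.0282638 ]
t 6.25 shift [ 0.0799 -0.0021  0.0463] turn [ 0.   -0.14  0.3 ]
```

Emit:
arm_command(commands=[0.04, -0.001, 0, 0, 0, 0.3, 0.1, 0.08, -0.002, 0, 0, 0, 0.3, 0.1, 0.08, -0.002, 0.03, 0, 0, 0.3, 0.1, 0.08, -0.002, 0.046, 0, 0, 0.3, 0.1, 0.08, -0.002, 0.046, 0, 0, 0.3, 0.1, 0.08, -0.002, 0.046, 0, 0, 0.3, 0.1])

```text
t: 6.85
eef_pos: [0.6029, -0.0384, 0.0993]
tool_rot: [0.0, 0.99, 0.139, -0.0]
contact_force: [-0.2, -0.3, -0.6]
gripper_width: 0.323
grasp_force: 39.9
```

```bash
python3 - <<'E'
from h import *
o=get_obs(); print(o['eef_pos'],o['contact_force'])
go((.6043,-.037,.1),16)
w=snap('wrist','wi');s=snap('scene','si')
C=np.zeros((600,800,3),np.uint8)
C[:,:400]=cv2.resize(w['img'][80:380,220:420],(400,600),interpolation=cv2.INTER_CUBIC)
C[:400,400:]=cv2.resize(s['img'][200:300,250:350],(400,400),interpolation=cv2.INTER_CUBIC)
save('wi',C)
E
```

```text
[ 0.60293697 -0.03839145  0.09931854] [-0.17870016 -0.2866889  -0.64426884]
t 6.85 shift [ 0.0017 -0.001  -0.0007] turn [ 0.01  0.01 -0.06]
```

View pics/wi.png

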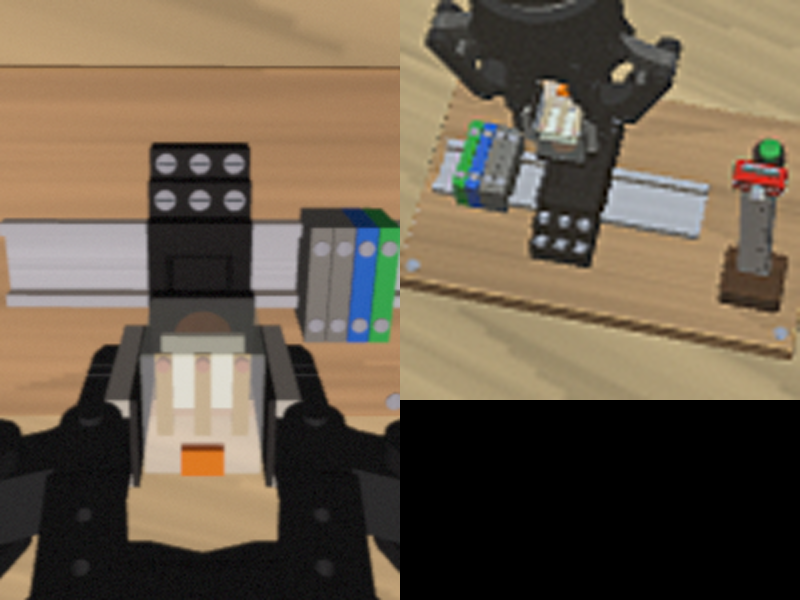

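The relay is lined up laterally with the hole: crop x 201 for the hole against 202–204 for the relay. Its button faces the clip side. I'll descend gently.

Emit:
arm_command(commands=[0.0015, -0.0007, 0.01, 0, 0, 0, 0.1, 0.0015, -0.0007, 0.018, 0, 0, 0, 0.1, 0.0015, -0.0007, 0.024, 0, 0, 0, 0.1, 0.0015, -0.0007, 0.028, 0, 0, 0, 0.1, 0.0015, -0.0007, 0.031, 0, 0, 0, 0.1, 0.0015, -0.0007, 0.033, 0, 0, 0, 0.1])

```text
t: 7.55
eef_pos: [0.6043, -0.0375, 0.065]
tool_rot: [-0.0, 0.99, 0.139, -0.0]
contact_force: [-0.9, 0.7, -0.3]
gripper_width: 0.318
grasp_force: 39.9
```

Emit:
arm_command(commands=[0, 0, 0.002, 0, 0, 0, 0.1, 0, 0, 0.004, 0, 0, 0, 0.1, 0, 0, 0.006, 0, 0, 0, 0.1, 0, 0, 0.006, 0, 0, 0, 0.1])

```text
t: 7.95
eef_pos: [0.6043, -0.0376, 0.0598]
tool_rot: [0.0, 0.99, 0.138, -0.0]
contact_force: [-3.8, -0.8, 3.7]
gripper_width: 0.32
grasp_force: 40.5
```

Emit:
arm_command(commands=[0, 0, 0.0015, 0, 0, 0, 0.1, 0, 0, 0.003, 0, 0, 0, 0.1, 0, 0, 0.003, 0, 0, 0, 0.1])

```text
t: 8.25
eef_pos: [0.6043, -0.0376, 0.0597]
tool_rot: [0.001, 0.99, 0.138, -0.0]
contact_force: [-14.0, -1.1, 28.5]
gripper_width: 0.321
grasp_force: 43.9
```

Seated: the press stops hard at 59.7 mm, just as predicted. I'll release and retreat.

Emit:
arm_command(commands=[0, 0, -0.003, 0, 0, 0, 0.1, 0, 0, -0.003, 0, 0, 0, 0.65, 0, 0, -0.003, 0, 0, 0, 0.65, 0, 0, -0.003, 0, 0, 0, 0.65, 0, 0, -0.03, 0, 0, 0, 0.65, 0, 0, -0.08, 0, 0, 0, 0.65, -0.04, 0, -0.13, 0, 0, 0, 1, -0.08, 0, -0.13, 0, 0, 0, 1])

```text
t: 9.05
eef_pos: [0.5319, -0.0582, 0.1908]
tool_rot: [0.0, 0.99, 0.14, 0.005]
contact_force: [0.4, -0.1, 0.3]
gripper_width: 0.96
grasp_force: 0.0
```

Emit:
arm_command(commands=[0, 0, 0, 0, 0, 0, 1, 0, 0, 0, 0, 0, 0, 1])

```text
t: 9.25
eef_pos: [0.5272, -0.06, 0.1868]
tool_rot: [0.0, 0.99, 0.138, 0.0]
contact_force: [0.1, -0.4, 0.5]
gripper_width: 0.997
grasp_force: 0.0
```

```bash
python3 - <<'E'
from h import *
w=snap('wrist','wh');s=snap('scene','sh');t=snap('top','th'); o=get_obs(); print(o['t'],o['eef_pos'])
C=np.zeros((600,800,3),np.uint8)
C[:480]=cv2.resize(w['img'][0:240,120:520],(800,480),interpolation=cv2.INTER_CUBIC)
C[300:,:300]=cv2.resize(s['img'][215:265,325:375],(300,300),interpolation=cv2.INTER_CUBIC)
C[400:,600:]=cv2.resize(s['img'][220:270,270:320],(200,200),interpolation=cv2.INTER_CUBIC)
save('wh',C)
E
```

```text
9.4 [ 0.52857375 -0.0588707   0.18603031]
```

View pics/wh.png

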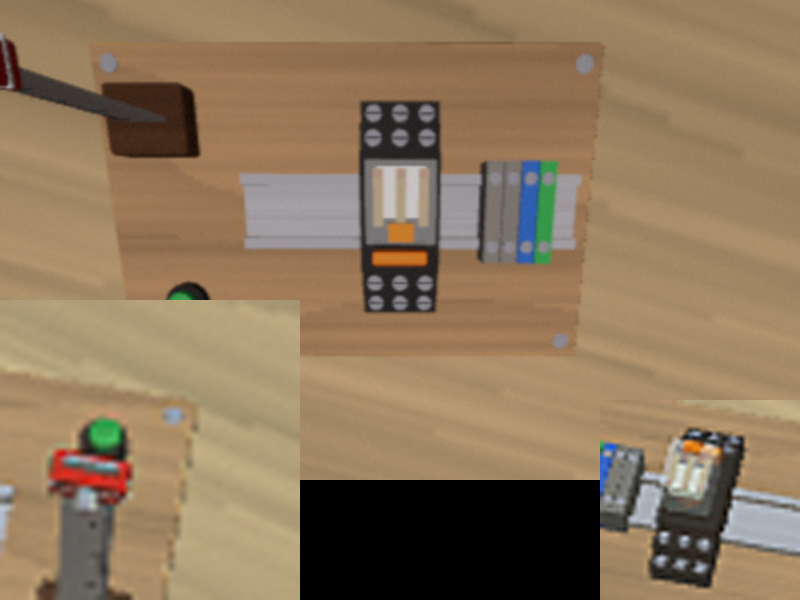

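The relay is home, with its button (400,232) right beside the clip (400,258). Next, a closer oblique shot of the cursor, measured numerically.

Emit:
arm_command(commands=[0.02, -0.03, 0, 0, 0, 0, 1, 0.04, -0.05, 0, 0, 0, 0, 1, 0.04, -0.05, 0, 0, 0, 0, 1, 0.04, -0.05, 0, 0, 0, 0, 1])

```text
t: 9.8
eef_pos: [0.553, 0.0008, 0.1856]
tool_rot: [-0.0, 0.99, 0.14, -0.0]
contact_force: [-0.1, 0.2, 0.1]
gripper_width: 1.001
grasp_force: 0.0
```

```bash
cat > cur.py <<'E'
from h import *
from scipy.optimize import least_squares
BX=np.array([.592,-.015]); yw=np.radians(16.0)
def B(x,y): c,s=np.cos(yw),np.sin(yw); return BX+[c*x-s*y,s*x+c*y]
def redmask(im,win=None):
    h=cv2.cvtColor(im,cv2.COLOR_RGB2HSV); m=((h[...,0]<5)|(h[...,0]>174))&(h[...,1]>150)&(h[...,2]>60)
    return m.astype(np.uint8)
def model(c,p,z,S=8):
    ax=np.array([np.cos(yw),np.sin(yw),0]);ay=np.array([-ax[1],ax[0],0])
    P=[proj(c,np.array([p[0],p[1],z])+a*.006*ax+b*.0135*ay+[0,0,d*.006]) for a in(-1,1) for b in(-1,1) for d in(-1,1)]
    return cv2.convexHull(np.array(P,np.float32))
def hullc(h): m=cv2.moments(h); return np.array([m['m10'],m['m01']])/m['m00'],m['m00']
def meas(c,near,rad=25):
    m=redmask(c['img']); u,v=map(int,near); k=np.zeros_like(m); k[max(v-rad,0):v+rad,max(u-rad,0):u+rad]=1; m*=k
    pts=np.argwhere(m)[:,::-1].astype(np.int32); h=cv2.convexHull(pts); 
    return pts.mean(0),len(pts),h.reshape(-1,2).min(0),h.reshape(-1,2).max(0),hullc(h)[0]
E
python3 - <<'E'
from cur import *
import pickle
w=snap('wrist','wc'); o=get_obs(); print(o['t'],o['eef_pos'])
p=B(.04,.09); print('rule',p)
for n in('top','scene','wb','wc','sh','th'):
    c=load(n); pr=proj(c,[*p,.147]); 
    try: print(n,pr.round(1),[np.round(x,1) for x in meas(c,pr)]); print('   model',[(z,hullc(model(c,p,z))[0].round(1),round(hullc(model(c,p,z))[1])) for z in(.135,.147,.159)])
    except Exception as e: print(n,pr,e)
q=[ray(load('wh'),120+x/2,y/2,.088) for x,y in[(364,160),(437,160),(437,246),(364,246)]];print('top',np.mean(q,0),np.linalg.norm(q[1]-q[0]),np.linalg.norm(q[2]-q[1]))
E
```

```text
9.85 [ 5.52547369e-01 -3.86809897e-04  1.85617848e-01]
rule [0.60564311 0.08253905]
top [285.4 161.9] [array([285.8, 162.4]), np.int64(8), array([282, 161], dtype=int32), array([289, 163], dtype=int32), array([286.3, 162.2])]
   model [(0.135, array([285.7, 162.7]), 53), (0.147, array([285.4, 161.9]), 54), (0.159, array([285. , 161.1]), 56)]
scene [339.1 245.4] [array([339.8, 244. ]), np.int64(48), array([334, 240], dtype=int32), array([346, 248], dtype=int32), array([339.8, 243.9])]
   model [(0.135, array([339., 248.]), 99), (0.147, array([339.1, 245.4]), 101), (0.159, array([339.3, 242.8]), 104)]
wb [196.6 104.9] [array([191.1, 104.8]), np.int64(316), array([175,  98], dtype=int32), array([205, 111], dtype=int32), array([190.3, 104.7])]
   model [(0.135, array([201.1, 104.7]), 399), (0.147, array([196.3, 104.9]), 434), (0.159, array([191.1, 105.2]), 474)]
wc [213.1 112.5] [array([209.2, 113. ]), np.int64(723), array([188, 102], dtype=int32), array([229, 124], dtype=int32), array([208. , 113.1])]
   model [(0.135, array([218.9, 111.8]), 1019), (0.147, array([212.2, 112.7]), 1168), (0.159, array([204.5, 113.7]), 1351)]
sh [339.1 245.4] [array([339.9, 244. ]), np.int64(47), array([334, 240], dtype=int32), array([346, 248], dtype=int32), array([339.8, 243.9])]
   model [(0.135, array([339., 248.]), 99), (0.147, array([339.1, 245.4]), 101), (0.159, array([339.3, 242.8]), 104)]
th [285.4 161.9] [array([285.9, 162.3]), np.int64(9), array([282, 161], dtype=int32), array([289, 163], dtype=int32), array([286.3, 162.2])]
   model [(0.135, array([285.7, 162.7]), 53), (0.147, array([285.4, 161.9]), 54), (0.159, array([285. , 161.1]), 56)]
top [ 0.60265976 -0.03762426  0.088     ] 0.027724595274282993 0.031767138696188864
```

Emit:
arm_command(commands=[0, 0.06, 0.01, 35, 0, 0, 1, 0, 0.06, 0.01, 35, 0, 0, 1, 0, 0.06, 0.01, 35, 0, 0, 1, 0, 0.06, 0.01, 35, 0, 0, 1, 0, 0.06, 0.01, 35, 0, 0, 1, 0, 0.06, 0.01, 35, 0, 0, 1, 0, 0.06, 0.01, 35, 0, 0, 1])

```text
t: 10.55
eef_pos: [0.5687, -0.0564, 0.1769]
tool_rot: [-0.297, 0.945, 0.133, -0.042]
contact_force: [-0.5, -0.0, 0.1]
gripper_width: 1.0
grasp_force: 0.0
```

```bash
python3 - <<'E'
from cur import *
w=snap('wrist','wd'); o=get_obs(); print(o['t'],o['eef_pos'])
p=B(.04,.09); print([proj(w,[*p,z]).round(1) for z in(.02,.135,.147,.159,.168)])
c=w; pr=proj(c,[*p,.15]); print([np.round(x,1) for x in meas(c,pr,35)],[(z,hullc(model(c,p,z))[0].round(1),model(c,p,z).reshape(-1,2).min(0).round(1),model(c,p,z).reshape(-1,2).max(0).round(1)) for z in(.147,.159)])
u0=int(pr[0]); 
im=c['img']; h=cv2.cvtColor(im,cv2.COLOR_RGB2HSV)
m=redmask(im); cy=int(meas(c,pr,35)[0][1]); 
for y in range(cy-16,cy+17,2): print(y,''.join('R' if m[y,x] else ('W' if h[y,x,1]<70 and h[y,x,2]>120 else ('g' if h[y,x,1]<70 else '.')) for x in range(u0-35,u0+35)))
E
```

```text
10.6 [ 0.56882248 -0.05584729  0.17741782]
[array([310.8, 105.3]), array([224.8, 107.8]), array([211.9, 108.1]), array([197.9, 108.5]), array([186.6, 108.9])]
[array([200.6, 108.3]), np.int64(408), array([184, 101], dtype=int32), array([217, 116], dtype=int32), array([200.6, 108.4])] [(0.147, array([212.2, 108.3]), array([193.5,  99.8], dtype=float32), array([230.5, 117.2], dtype=float32)), (0.159, array([198.3, 108.7]), array([178.7,  99.9], dtype=float32), array([217.3, 118.1], dtype=float32))]
92 ....................WWWWWWWggggg......................................
94 ....................WWWWWWWWgggg......................................
96 ....................WWWWWWWWgggg......................................
98 .....................WWWWWWWgggg......................................
100 .....................................WW...............................
102 ...........RRRRRRRRRRRRRRRRRRRRRRRRRR...RRRR..........................
104 ...........RRRRRRRRRRRRRRRRRRRRRRRRRR...RRRR..........................
106 ...........RRRRRRRRRRRRRRRRRRRRRRRRRRRWW.RRRR.......g...gggggggggggggg
108 ......WWWWWWWWWWWWWWWgg.....RRRRRRRRRR.W.RRRR.gggggggggggggggggggggggg
110 ........WWW.......WW.......RRRRRRRRRRR...RRRR.........................
112 ............RRRRRRRRRRRRRRRRRRRRRRRRRR.W.RRRR.........................
114 ............RRRRRRRRRRRRRRRRRRRRRRRRRRRgg.RRR.........................
116 ...................RRRRRRRRRRRRRRRRRRR.WW.............................
118 ......................................................................
120 ......................................................................
122 ......................................................................
124 ......................................................................
```

```bash
python3 - <<'E'
from cur import *
from scipy.optimize import brentq
w=load('wd');p=B(.04,.0765);u0=int(proj(w,[*B(.04,.09),.15])[0]);u=u0-35+38.7
print(u0,u,'z line',brentq(lambda z:proj(w,[*p,z])[0]-u-.0,.1,.2))
# joint fit xyz to hull bounds of red blob (pixel extents +-0.5)
obs={}
for n,rad in(('wd',35),('wc',30),('wb',22),('scene',12)):
    c=load(n); m=meas(c,proj(c,[*B(.04,.09),.153]),rad); obs[n]=np.r_[m[2]-.3,m[3]+.3]; print(n,obs[n])
def f(q,ns=('wd','wc','wb','scene')):
    r=[]
    for n in ns:
        h=model(load(n),q[:2],q[2]).reshape(-1,2); r+=list(np.r_[h.min(0),h.max(0)]-obs[n])
    return np.array(r)
for ns in(('wd','wc'),('wd','wc','wb'),('wd','wc','wb','scene'),('scene',)):
    s=least_squares(lambda q:f(q,ns),[*B(.04,.09),.15],loss='soft_l1'); print(ns,s.x.round(4),f(s.x,ns).round(1))
go((.5,-.2,.25),0)
E
```

```text
208 211.7 z line 0.1569529387054335
wd [183.7 100.7 217.3 116.3]
wc [178.7 101.7 229.3 124.3]
wb [174.7  97.7 205.3 111.3]
scene [333.7 239.7 346.3 248.3]
('wd', 'wc') [0.6055 0.0839 0.1548] [-0.8 -1.1  3.5  1.1 -3.4 -0.3  4.5  0.3]
('wd', 'wc', 'wb') [0.6054 0.0845 0.1542] [-0.4 -1.3  3.7  0.9 -3.9 -0.4  3.8  0.1 -1.5  0.2  3.6  0.4]
('wd', 'wc', 'wb', 'scene') [0.6048 0.0861 0.1528] [ 0.1 -1.2  3.9  0.8 -5.8 -0.3  1.7  0.  -2.6  0.3  2.4  0.4  0.3 -0.1
  1.6  1.2]
('scene',) [0.603  0.083  0.1497] [-0.7 -0.7  0.6  0.6]
t 10.6 shift [-0.1061  0.0563 -0.1279] turn [-34.66   4.85  15.65]
```

```bash
python3 - <<'E'
from h import *
for p in((.54,.08,.29),(.56,.22,.19)): go(p,0,Rd(16)*R.from_rotvec([-35,0,0],degrees=True))
E
```

```text
t 10.6 shift [ 0.0102 -0.178  -0.0131] turn [-69.88  -0.07   0.14]
t 10.6 shift [ 0.0682 -0.2265  0.1427] turn [-69.88  -0.07   0.14]
```

Emit:
arm_command(commands=[0, 0, -0.05, -8, 0, 0, 1, 0, -0.05, -0.06, -16, 0, 0, 1, 0.01, -0.1, -0.04, -25, 0, 0, 1, 0.01, -0.14, -0.02, -33, 0, 0, 1, 0.01, -0.178, -0.013, -41, 0, 0, 1, 0.05, -0.2, 0.05, -50, 0, 0, 1, 0.068, -0.22, 0.09, -58, 0, 0, 1, 0.068, -0.2265, 0.12, -67, 0, 0, 1])

```text
t: 11.4
eef_pos: [0.566, 0.2027, 0.2171]
tool_rot: [0.266, 0.954, 0.133, 0.044]
contact_force: [0.9, -0.4, -0.2]
gripper_width: 0.995
grasp_force: 0.0
```

```bash
python3 - <<'E'
from h import *
for p in((.56,.22,.19),): go(p,0,Rd(16)*R.from_rotvec([-35,0,0],degrees=True))
E
```

```text
t 11.4 shift [-0.0013 -0.0297  0.0137] turn [-3.68 -0.71 -0.29]
```

Emit:
arm_command(commands=[0, -0.024, 0.01, -3, 0, 0, 1, 0, -0.024, 0.01, -3, 0, 0, 1, 0, -0.024, 0.01, -3, 0, 0, 1])

```text
t: 11.7
eef_pos: [0.5592, 0.2151, 0.1929]
tool_rot: [0.29, 0.947, 0.135, 0.042]
contact_force: [0.2, -0.9, 0.6]
gripper_width: 0.996
grasp_force: 0.0
```

```bash
python3 - <<'E'
from cur import *
from scipy.optimize import brentq
w=snap('wrist','we'); o=get_obs(); print(o['t'],o['eef_pos'])
c=w;p=B(.04,.09); pr=proj(w,[*p,.155]); print([(z,proj(w,[*p,z]).round(1)) for z in(.02,.147,.159,.168)])
im=c['img']; h=cv2.cvtColor(im,cv2.COLOR_RGB2HSV)
m=redmask(im); u0,cy=map(int,pr)
for y in range(cy-14,cy+15,2): print(y,''.join('R' if m[y,x] else ('W' if h[y,x,1]<70 and h[y,x,2]>120 else ('g' if h[y,x,1]<70 else '.')) for x in range(u0-35,u0+35)))
print(u0,[np.round(x,1) for x in meas(c,pr,35)])
E
```

```text
11.75 [0.56035561 0.21333497 0.19396998]
[(0.02, array([336.7, 160.8])), (0.147, array([420.7, 183.7])), (0.159, array([432. , 186.8])), (0.168, array([441. , 189.2]))]
171 ggggg.g.ggg.gggggg.gggggggggggggggggggggggW...........................
173 ggggggggggg.gggggg.ggggggggggggggggWWWWWWWW......W....................
175 gggggggggggggggggggggggg........gggWWWWWWWW.WWWWWWWW..................
177 ggggggggggggggggggggggg........ggggWWWWWWWWWWWWWWWWW..................
179 gggggggggggggggggggggggggg.......ggWWWWWWW..RRRRR.....................
181 gggggggggggggggggggggg.RRR.Wg.....R.....RRRRRRRRRRR...................
183 gg.gggggggggggggggggg.RRR.W.RRRRRRRRRRRRRRRRRRRRRRR...................
185 gg...g....ggggggggggg.RRR...RRRRRRRRRRRRRRRRRRRRR.....................
187 g.gggggg.gggggggggggg.RRR...RRRRRRRRRRRR....ggggggggWWW...............
189 ggggg.gggg.g.ggg.ggggRRRR..RRRRRRRR.ggggggggWWWWWWWWW.................
191 gg.ggg.ggg.ggg.g.ggg.RRRRW.RRRRRRRRRRR..WWW...RR......................
193 .g..gg.g..g.ggg.ggggg..R.W.RRRRRRRRRRRRRRR......WW....................
195 ..g.g.g.g.ggggg..........WW...RRRR...WWW........W.....................
197 ggggg.g.g.gggg......................WWWW..............................
199 gggggggg.ggggg........................................................
428 [array([427.8, 186.5]), np.int64(266), array([414, 179], dtype=int32), array([443, 195], dtype=int32), array([428.1, 186.5])]
```

```bash
python3 - <<'E'
from cur import *
d,e=load('wd'),load('we')
def f(q): # along board y
    return [proj(d,[*B(.04,.09+q[1]-.0135),q[0]])[0]-211.4, proj(e,[*B(.04,.09+q[1]+.0135),q[0]])[0]-418.9]
s=least_squares(f,[.15,0]); print(s.x,s.fun)
for q in([.155,0],[.155,.002],[.157,0]): print(q,f(q))
go((.5,.1,.28),16); go((.47,-.36,.2),8)
# loupe estimate from wb
w=load('wb'); hsv=cv2.cvtColor(w['img'],cv2.COLOR_RGB2HSV)
t=load('th'); L=ray(w,508,215,.009); H=ray(w,485,292,.009); print('wb lens',L,'hend',H,np.degrees(np.arctan2(*(L-H)[1::-1])))
E
```

```text
[0.15650154 0.000973  ] [0. 0.]
[0.155, 0] [np.float64(2.62186160145896), np.float64(-0.6913769257552076)]
[0.155, 0.002] [np.float64(0.90090077870002), np.float64(-2.207058336839964)]
[0.157, 0] [np.float64(0.24363802329213513), np.float64(1.2131718327815406)]
t 11.75 shift [-0.0891  0.1248 -0.0198] turn [ 3.407e+01 -1.500e-01 -3.000e-02]
t 11.75 shift [-0.245   0.4396  0.2892] turn [34.   -2.53  7.73]
wb lens [ 0.55595161 -0.36488696  0.009     ] hend [ 0.4141653  -0.39300965  0.009     ] 11.218759855602931
```

Focus height is about 156.5 mm. I now head back over the board to the loupe.

Emit:
arm_command(commands=[0, 0, -0.04, 8, 0, 0, 1, -0.03, 0.03, -0.06, 16, 0, 0, 1, -0.06, 0.07, -0.05, 24, 0, 0, 1, -0.089, 0.125, -0.02, 32, 0, 0, 1, -0.1, 0.16, 0.01, 34, 0, 0, 1, -0.11, 0.2, 0.04, 34, 0, 0, 1, -0.12, 0.24, 0.07, 34, 0, 0, 1, -0.13, 0.28, 0.1, 34, 0, 0, 1])

```text
t: 12.55
eef_pos: [0.5119, -0.0801, 0.2704]
tool_rot: [0.002, 0.991, 0.136, 0.003]
contact_force: [0.2, 0.0, -0.3]
gripper_width: 0.999
grasp_force: 0.0
```

```bash
python3 - <<'E'
from h import *
print(get_obs()['eef_pos']); go((.4685,-.375,.15),11)
E
```

```text
[ 0.51191964 -0.08013303  0.27039372]
t 12.55 shift [-0.1221  0.2715  0.1212] turn [ 0.28 -0.29  4.68]
```

Emit:
arm_command(commands=[-0.12, 0.268, 0.118, 0, 0, 4.7, 1, -0.12, 0.268, 0.118, 0, 0, 4.7, 1, -0.12, 0.268, 0.118, 0, 0, 4.7, 1, -0.12, 0.268, 0.118, 0, 0, 4.7, 1, -0.12, 0.268, 0.118, 0, 0, 4.7, 1, -0.12, 0.268, 0.118, 0, 0, 4.7, 1, -0.12, 0.268, 0.118, 0, 0, 4.7, 1, -0.12, 0.268, 0.118, 0, 0, 4.7, 1])

```text
t: 13.35
eef_pos: [0.4678, -0.3711, 0.1508]
tool_rot: [0.002, 0.996, 0.094, 0.0]
contact_force: [-0.3, 0.5, -0.7]
gripper_width: 0.998
grasp_force: 0.0
```

```bash
python3 - <<'E'
from h import *
w=snap('wrist','wl'); o=get_obs(); print(o['t'],o['eef_pos'],rot(o).as_euler('xyz',degrees=True))
save('wl',w['img'])
print([proj(w,p).round() for p in((.552,-.365,.009),(.4685,-.381,.018),(.413,-.391,.018))])
E
```

```text
13.4 [ 0.46949436 -0.36838376  0.15143976] [ 1.79811722e+02 -8.79482849e-02  1.09711084e+01]
[array([331.,  95.]), array([331., 188.]), array([330., 240.])]
```

View pics/wl.png

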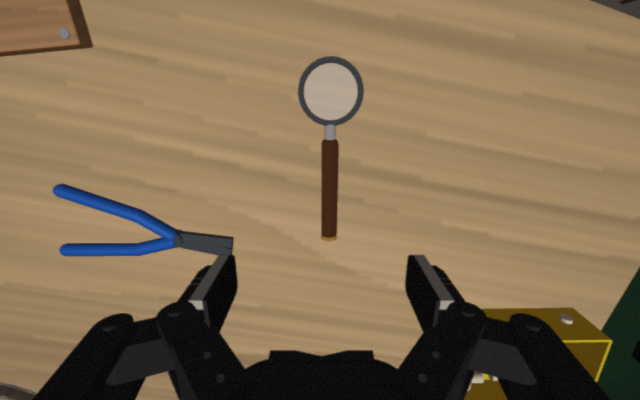

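The picture shows the loupe straight ahead, with the lens at (331,91) and the handle from (330,140) to (329,238). The stripper's jaw tip is at (232,242), so I'll use a narrower opening.

```bash
python3 - <<'E'
from h import *
w=load('wl'); o=get_obs(); r=rot(o)
L=ray(w,331,91,.011); a=ray(w,330.2,141,.018); b=ray(w,329,237,.018); d=L-b
print(L,a,b,'yaw',np.degrees(np.arctan2(*(a-b)[1::-1])),np.degrees(np.arctan2(*d[1::-1])),np.hypot(*d[:2]),np.hypot(*(L-a)[:2]))
yw=np.arctan2(d[1],d[0]); G=L-.085*np.array([np.cos(yw),np.sin(yw),0]); print('grip',G,'jaw in tool',r.inv().apply(ray(w,233,240,.014)-o['eef_pos']))
go((G[0],G[1],.06),np.degrees(yw))
E
```

```text
[ 0.55549765 -0.36386319  0.011     ] [ 0.51258546 -0.37149739  0.018     ] [ 0.41649615 -0.38952198  0.018     ] yaw 10.62417422347305 10.458701571443097 0.1413498826551941 0.0435859724224858
grip [ 0.47190984 -0.37929297  0.011     ] jaw in tool [-0.06112397 -0.08993242  0.13705131]
t 13.4 shift [0.0002 0.0109 0.0915] turn [ 0.19 -0.09  0.51]
```

Emit:
arm_command(commands=[0, 0.01, 0.05, 0, 0, 0.5, 0.5, 0, 0.01, 0.09, 0, 0, 0.5, 0.5, 0, 0.01, 0.09, 0, 0, 0.5, 0.5, 0, 0.01, 0.09, 0, 0, 0.5, 0.5, 0, 0.01, 0.09, 0, 0, 0.5, 0.5])

```text
t: 13.9
eef_pos: [0.4747, -0.3765, 0.0631]
tool_rot: [0.002, 0.996, 0.094, 0.002]
contact_force: [-0.8, -0.9, -0.2]
gripper_width: 0.503
grasp_force: 0.0
```

```bash
python3 - <<'E'
from h import *
o=get_obs();print(o['eef_pos'],o['gripper_width']); go((.4719,-.3793,.003),10.5)
w=snap('wrist','wl2'); im=w['img'].astype(int)
# dark handle columns by row between fingers
g=im.sum(2)
for v in range(100,330,25):
    x=np.where((g[v,260:400]<200))[0]+260; print(v,x.min() if len(x) else None,x.max() if len(x) else None,len(x))
print([proj(w,p).round(1) for p in ((.4719,-.3793,.018),(.43,-.3871,.018))])
E
```

```text
[ 0.47466236 -0.37645197  0.06309288] 0.5031185009900657
t 13.9 shift [-0.0035  0.002   0.0601] turn [ 0.25 -0.21  0.29]
100 279 370 11
125 287 362 12
150 None None 0
175 313 335 23
200 313 335 23
225 313 334 22
250 268 374 43
275 260 398 76
300 260 399 51
325 260 399 39
[array([324.5, 227.3]), array([324. , 280.3])]
```

Emit:
arm_command(commands=[-0.003, 0.002, 0.03, 0, 0, 0.3, 0.5, -0.003, 0.002, 0.055, 0, 0, 0.3, 0.5, -0.003, 0.002, 0.0595, 0, 0, 0.3, 0.5, -0.003, 0.002, 0.0595, 0, 0, 0.3, 0.4, -0.003, 0.002, 0.0595, 0, 0, 0.3, 0.05, -0.003, 0.002, 0.0595, 0, 0, 0.3, 0.05, -0.003, 0.002, 0.0595, 0, 0, 0.3, 0.05, -0.003, 0.002, 0.0595, 0, 0, 0.3, 0.05], force=60)

```text
t: 14.75
eef_pos: [0.4714, -0.3797, 0.0026]
tool_rot: [0.002, 0.996, 0.091, 0.001]
contact_force: [-1.3, 0.4, 7.0]
gripper_width: 0.172
grasp_force: 60.7
```

Emit:
arm_command(commands=[0, 0, 0, 0, 0, 0, 0.05, 0, 0, 0, 0, 0, 0, 0.05])

```text
t: 14.95
eef_pos: [0.4714, -0.3796, 0.0026]
tool_rot: [0.002, 0.996, 0.091, 0.001]
contact_force: [-0.9, 1.1, 6.2]
gripper_width: 0.172
grasp_force: 60.7
```

```bash
python3 - <<'E'
from h import *
o=get_obs();print(o['eef_pos'],o['gripper_width'],rot(o).as_euler('xyz',degrees=True))
w=snap('wrist','wg')
E
```

```text
[ 0.47144614 -0.37962275  0.00259668] 0.17179013366531995 [ 1.79787295e+02 -1.47348813e-01  1.04346066e+01]
```

Emit:
arm_command(commands=[0, 0, -0.01, 0, 0, 0, 0.05, 0, 0, -0.03, 0, 0, 0, 0.05, 0, 0, -0.06, 0, 0, 0, 0.05, 0, 0, -0.1, 0, 0, 0, 0.05, 0, 0, -0.14, 0, 0, 0, 0.05, 0, 0, -0.18, 0, 0, 0, 0.05, 0, 0, -0.2, 0, 0, 0, 0.05, 0, 0, -0.2, 0, 0, 0, 0.05])

```text
t: 15.8
eef_pos: [0.4717, -0.3798, 0.2052]
tool_rot: [0.003, 0.996, 0.091, 0.003]
contact_force: [-0.7, 0.3, -1.1]
gripper_width: 0.164
grasp_force: 59.7
```

```bash
cat > lens.py <<'E'
from cur import *
def ellipse(c):
    # dark rim: outer ellipse of the loupe in the wrist view via bright interior's surrounding dark ring
    g=cv2.cvtColor(c['img'],cv2.COLOR_RGB2GRAY); m=((g<110)).astype(np.uint8)
    cs,hi=cv2.findContours(m,cv2.RETR_CCOMP,cv2.CHAIN_APPROX_NONE)
    best=None
    for i,k in enumerate(cs):
        if hi[0][i][3]>=0 and len(k)>60:
            (x,y),(a,b),t=cv2.fitEllipse(k)
            if 200<x<440 and y<200 and (best is None or a*b>best[1]*best[2]): best=((x,y),a,b,t)
    return best
E
python3 - <<'E'
from lens import *
a=load('wg'); b=snap('wrist','wf'); o=get_obs(); print(o['t'],o['eef_pos'],o['gripper_width'],rot(o).as_euler('xyz',degrees=True))
print(ellipse(a),ellipse(b)); go((.5205,-.0612,.2),16)
E
```

```text
15.85 [ 0.47052966 -0.3790856   0.20262291] 0.1699687237744308 [ 1.79760672e+02 -1.52933050e-01  1.04211010e+01]
((320.53582763671875, 85.9837646484375), 114.36235809326172, 122.29618072509766, 0.11380082368850708) ((320.6171875, 85.91923522949219), 114.42617797851562, 122.5527114868164, 0.05523625761270523)
t 15.85 shift [ 0.1066 -0.3036  0.0016] turn [ 0.25 -0.14 -5.58]
```

The loupe hasn't drooped: the ellipse in the wrist view is unchanged from before the lift. Carrying it to above the relay.

Emit:
arm_command(commands=[0.01, -0.03, 0, 0, 0, -0.7, 0.05, 0.024, -0.07, 0, 0, 0, -1.4, 0.05, 0.038, -0.11, 0, 0, 0, -2.1, 0.05, 0.052, -0.15, 0, 0, 0, -2.8, 0.05, 0.066, -0.19, 0, 0, 0, -3.5, 0.05, 0.08, -0.23, 0, 0, 0, -4.2, 0.05, 0.094, -0.27, 0, 0, 0, -5, 0.05, 0.104, -0.295, 0, 0, 0, -5.6, 0.05])

```text
t: 16.65
eef_pos: [0.5177, -0.0659, 0.1987]
tool_rot: [-0.0, 0.99, 0.141, -0.001]
contact_force: [-0.5, 0.2, -1.5]
gripper_width: 0.167
grasp_force: 59.7
```

Emit:
arm_command(commands=[0, -0.005, 0.02, 0, 0, 0, 0.05, 0, -0.005, 0.035, 0, 0, 0, 0.05, 0, -0.005, 0.035, 0, 0, 0, 0.05, 0, -0.005, 0.035, 0, 0, 0, 0.05])

```text
t: 17.05
eef_pos: [0.5166, -0.0651, 0.1643]
tool_rot: [0.0, 0.99, 0.139, -0.001]
contact_force: [0.9, -0.8, -0.8]
gripper_width: 0.17
grasp_force: 59.7
```

```bash
python3 - <<'E'
from lens import *
a=load('wg'); G=np.array([.47145,-.37962,.0026]); (e,_,_,_)=ellipse(a); L=ray(a,*e,.010); print('lens on bench',L,'offset',L-G,np.hypot(*(L-G)[:2]))
w=snap('wrist','wk'); o=get_obs(); r=rot(o); print(o['t'],o['eef_pos'],r.as_euler('xyz',degrees=True)); print(ellipse(w))
e=ellipse(w)
if e: print('lens now',ray(w,*e[0],o['eef_pos'][2]+.0074))
go((.5205,-.0612,.1501),16)
E
```

```text
lens on bench [ 0.55599267 -0.36343981  0.01      ] offset [0.08454267 0.01618019 0.0074    ] 0.08607706730726089
17.1 [ 0.51723333 -0.06520846  0.16494599] [1.79936026e+02 4.02561982e-02 1.60004404e+01]
((320.66827392578125, 85.94197845458984), 114.44439697265625, 122.56302642822266, 0.04593968763947487)
lens now [ 0.59925393 -0.04069182  0.17234599]
t 17.1 shift [ 0.0043 -0.003   0.0148] turn [0.06 0.04 0.  ]
```

Emit:
arm_command(commands=[0.002, -0.001, 0.008, 0, 0, 0, 0.05, 0.004, -0.0023, 0.0148, 0, 0, 0, 0.05, 0.004, -0.0023, 0.0148, 0, 0, 0, 0.05, 0.004, -0.0023, 0.0148, 0, 0, 0, 0.05, 0.004, -0.0023, 0.0148, 0, 0, 0, 0.05, 0.004, -0.0023, 0.0148, 0, 0, 0, 0.05])

```text
t: 17.7
eef_pos: [0.5208, -0.0617, 0.1505]
tool_rot: [0.001, 0.99, 0.139, 0.0]
contact_force: [0.4, -0.2, -1.8]
gripper_width: 0.17
grasp_force: 59.7
```

```bash
python3 - <<'E'
from lens import *
w=snap('wrist','wz'); s=snap('scene','sz'); t=snap('top','tz'); o=get_obs(); r=rot(o); print(o['t'],o['eef_pos'],r.as_euler('xyz',degrees=True),o['contact_force'],np.abs(o['joint_vel']).max())
e=ellipse(w); print(e, e and ray(w,*e[0],o['eef_pos'][2]+.0074))
go((.5205,-.0612,.1501),16)
# cursor still in place
for n in('sh','sz','th','tz'):
    c=load(n); print(n,[np.round(x,1) for x in meas(c,proj(c,[*B(.04,.09),.156]),14)][:2])
s0=load('scene')
# predicted lens / relay pixels in scene
for p in((.6027,-.0376,.1565),(.6027,-.0376,.088)): print(proj(s,p).round(1),proj(t,p).round(1))
C=np.zeros((600,800,3),np.uint8)
C[:500,:400]=cv2.resize(s['img'][190:290,265:345],(400,500),interpolation=cv2.INTER_CUBIC)
C[:400,400:]=cv2.resize(t['img'][130:210,290:370],(400,400),interpolation=cv2.INTER_CUBIC)
save('final',C)
E
```

```text
17.85 [ 0.52077231 -0.06166704  0.15042896] [ 1.79912778e+02 -1.68628690e-02  1.60218303e+01] [ 0.01548277  0.61651765 -1.29187159] 0.003109634834511741
((320.6708984375, 85.9669189453125), 114.48686218261719, 122.5359115600586, 179.82711791992188) [ 0.60347635 -0.03729338  0.15782896]
t 17.85 shift [-0.0001 -0.0005  0.0003] turn [ 0.09 -0.02  0.02]
sh [array([339.9, 244. ]), np.int64(47)]
sz [array([340. , 244.2]), np.int64(49)]
th [array([285.9, 162.3]), np.int64(9)]
tz [array([286.4, 162.2]), np.int64(8)]
[289.7 219.7] [330.4 161.7]
[291.9 235. ] [329.8 166.1]
```

```bash
python3 - <<'E'
from lens import *
s=load('sz'); g=cv2.cvtColor(s['img'],cv2.COLOR_RGB2GRAY)
for v in range(198,242): print(v,''.join('#' if g[v,u]<75 else '+' if g[v,u]<110 else '.' for u in range(268,312)))
ax=np.array([np.cos(yw),np.sin(yw),0]); ay=np.array([-ax[1],ax[0],0])
for z in(.1515,.1565,.1615):
  P=np.array([proj(s,np.array([.6030,-.0375,z+dz])+.0295*(np.cos(t)*ax+np.sin(t)*ay)) for t in np.linspace(0,6.28,40) for dz in(-.005,.005)])
  print(z,P.min(0).round(1),P.max(0).round(1))
for z in(.150,.1565): print('cursor',z,hullc(model(s,B(.04,.091),z))[0],model(s,B(.04,.091),z).reshape(-1,2).min(0),model(s,B(.04,.091),z).reshape(-1,2).max(0))
m=redmask(s['img'])
for v in range(236,254): print(v,''.join('R' if m[v,u] else '#' if g[v,u]<75 else 'w' if g[v,u]>150 else '.' for u in range(325,355)))
E
```

```text
198 ........................########............
199 ........................########............
200 .......................+########............
201 .......................+#######.............
202 .......................+#######.............
203 .......................++..+###.............
204 .......................+....+#..............
205 ............................##..............
206 ............................................
207 ............................................
208 ....................+++++..+................
209 .................+###+##+++#+...............
210 ...............+###+++..+###+#..............
211 .............+##++..........++#+............
212 ............+###.............+##+...........
213 ..........++#+................+##...........
214 ..........+++..................++#+.........
215 ..........+#+...................+#..........
216 .........+++.....................##.........
217 .........+#......................+#+........
218 ........+++......................+#+........
219 ........+++.......................#.........
220 ........+++.......
[... 1260 characters left out ...]
339.74454036 243.41646968] [332.80054 238.45607] [346.78098 248.39711]
236 ...wwwwwwwwww.#...............
237 .........wwww.#.....#.w.......
238 ...........ww.#.....#.ww......
239 ........wwwww.##...##.wwww....
240 .....w..wRR.R########...www.ww
241 .......w.R.wwww..RR##w........
242 .......w.R......www.R.........
243 .......w.RRRRR......RRwwwww...
244 .........RRRRRRRRRRRRR.wwwwwww
245 .......w.##RRRRRRRRRR.......ww
246 ww......#R......RRRRR.........
247 w..........R.www....Rw........
248 .............www#RRR.........w
249 ww.............w..#...........
250 w.............................
251 ww............................
252 w..............#..............
253 w.............................
```

The scene view agrees with the lens position and height. The cursor estimates are 156.5 mm (wrist) and about 154 mm (scene), so I'll lower by 1 mm and settle.

Emit:
arm_command(commands=[-0.0005, 0, 0.001, 0, 0, 0, 0.05, -0.0005, 0, 0.001, 0, 0, 0, 0.05, -0.0005, 0, 0.001, 0, 0, 0, 0.05, -0.0005, 0, 0.001, 0, 0, 0, 0.05, -0.0005, 0, 0.001, 0, 0, 0, 0.05, -0.0005, 0, 0.001, 0, 0, 0, 0.05])

```text
t: 18.45
eef_pos: [0.5202, -0.0618, 0.1493]
tool_rot: [0.001, 0.99, 0.139, 0.0]
contact_force: [-0.2, -0.6, -2.1]
gripper_width: 0.169
grasp_force: 59.7
```

```bash
python3 - <<'E'
from station import *
import numpy as np
o=get_obs(); print(o['t'],o['eef_pos'],np.abs(o['joint_vel']).max(),o['grasp_force']); print(hand_in())
E
```

```text
18.45 [ 0.52022503 -0.06175685  0.1492799 ] 0.0018807841321224971 59.72277224063873
the job is handed in; nothing more can be done
None
```

The relay is plugged fully home with its button beside the clip. The loupe was handed in at 18.5 s, held level and steady over the relay, with the lens at about 155.5 mm; my two cursor readings were 156.5 and 154 mm, and `hand_in()` gave no verdict.

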